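# Assemble a filter unit on the vacuum manifold

### The job

Assemble the filter unit on the vacuum manifold, on the one nozzle that has no rubber cap: first the support base over the nozzle, then the filter plate in the seat on top of the base, then the funnel on the base around the plate, and last the lid on the funnel. Set each part down fully home and upright and let go of it before fetching the next; do not drop parts onto the stack, and leave the petri dishes, the vial and the forceps that lie among them where they are.

Things in the scene. Friction and masses are not known exactly. Their poses are not given: they have to be found in the camera images.
- open_port: Uncapped place of the fixed manifold (low steel tube, 50 mm thick, 400 long): 44 mm collar with a bare nozzle, 19 mm wide for 12 mm, tapering to 10 mm at 20 mm height; tap lever below on the robot's side. The two other places, 130 mm apart along the tube, wear black rubber caps 38 mm wide, 27 high. Origin: centre of the collar's flat top, 85 mm above the bench; z up, y along the tube.
- support_base: Steel support base, 350 g, upright: foot 40 mm wide, 26 high, with a 26 mm bore below that slips over the nozzle until the foot rests on the collar; flange 64 mm wide at 26 to 38 mm height (grip here); on it a rim 52 mm outside, 45 inside, 4 high: the seat of the filter plate. Origin: centre of the foot's underside, z up. Round.
- filter_plate: Filter plate: disc 39 mm wide, 12 thick, 45 g, white ring with perforated steel face up, lying flat. Seated, it lies on the base's flange inside the rim (underside 38 mm above the base's origin, 3 mm play all round) and stands 8 mm above the rim: hold it by its upper 7 mm so the fingertips clear the rim. Origin: centre of its underside, z up.
- funnel: Funnel: steel cylinder open at both ends, 63 mm outside, 58 inside, 80 high, 220 g, with a 65 mm wide, 6 mm high band round its lower end, standing upright, band down. Seated, it stands on the base's flange outside the rim (lower edge 38 mm above the base's origin, 3 mm play all round). Grip it across the outside near its top. Origin: centre of its lower end, z along its axis.
- lid: Lid: steel disc 68 mm wide, 4 thick, 110 g, with a plug below, 50 mm wide, 8 deep, on which it stands, and a black knob above, 22 mm wide, 20 high (12 to 32 mm above the origin; grip it). Seated, the plug is inside the funnel (4 mm play all round), the disc on its rim, the origin 72 mm above the funnel's. Origin: centre of the plug's underside, z up.
- petri_dishes: Bystander: two small petri dishes with brown agar, one on the other, 55 mm in diameter, 27 mm high together. Origin: centre of the underside.
- vial: Bystander: amber glass vial with a white cap, 27 mm in diameter, 48 mm high, upright. Origin: centre of the underside.
- forceps: Bystander: steel forceps lying flat, about 135 mm long, 12 mm wide, 6 mm high. Origin: at its middle, on the bench; x along its length.

How it is judged:
On the way, in this order (a step that is already met when the one before it is completed fails the run):
1. The support base stands fully home on the uncapped nozzle, and is let go (horizontal distance between support_base and open_port below 0.008 m and z of support_base in the frame of open_port between -0.004 and 0.004 m and angle between support_base's own z axis and vertical below 0.08 rad and linear speed of support_base below 0.03 m/s and contact force between the fingers and support_base below 0.05 N), for 0.2 s.
2. The filter plate lies flat in the seat of the base, and is let go (horizontal distance between filter_plate and support_base below 0.007 m and z of filter_plate in the frame of support_base between 0.034 and 0.042 m and angle between filter_plate's own z axis and vertical below 0.08 rad and linear speed of filter_plate below 0.03 m/s and contact force between the fingers and filter_plate below 0.05 N), for 0.2 s.
3. The funnel stands on the base's flange around the filter plate, and is let go (horizontal distance between funnel and support_base below 0.007 m and z of funnel in the frame of support_base between 0.034 and 0.042 m and angle between funnel's own z axis and vertical below 0.08 rad and linear speed of funnel below 0.03 m/s and contact force between the fingers and funnel below 0.05 N), for 0.2 s.
4. The lid lies on the funnel, and is let go (horizontal distance between lid and funnel below 0.009 m and z of lid in the frame of funnel between 0.068 and 0.076 m and angle between lid's own z axis and vertical below 0.08 rad and linear speed of lid below 0.03 m/s and contact force between the fingers and lid below 0.05 N), for 0.2 s.
At the end, for the whole second after the job is handed in: Base on the open nozzle's collar (within 8 mm of its axis), filter plate in its seat and funnel on the flange (each within 7 mm of the base's axis), lid on the funnel (within 9 mm); each within 4 mm of its seated height, upright within 0.08 rad, released and at rest (all of step 1 and all of step 2 and all of step 3 and all of step 4); the robot touches nothing.
It fails at once if a bystander (petri dishes, vial or forceps) is pushed more than 30 mm from its place or tipped over (distance of any of petri_dishes, vial, forceps from where it was at the start of the episode above 0.03 m or angle between any of petri_dishes, vial, forceps's own z axis and vertical above 0.6 rad).
It fails at once if a part is let fall onto the stack: near the nozzle, out of the fingers and faster than 0.55 m/s (a fall of about 15 mm) ((horizontal distance between support_base and open_port below 0.06 m and linear speed of support_base above 0.55 m/s and contact force between the fingers and support_base below 0.05 N) or (horizontal distance between filter_plate and open_port below 0.06 m and linear speed of filter_plate above 0.55 m/s and contact force between the fingers and filter_plate below 0.05 N) or (horizontal distance between funnel and open_port below 0.06 m and linear speed of funnel above 0.55 m/s and contact force between the fingers and funnel below 0.05 N) or (horizontal distance between lid and open_port below 0.06 m and linear speed of lid above 0.55 m/s and contact force between the fingers and lid below 0.05 N)).
It also fails if it takes over 115 s, if anything falls off the work surface, if the arm or the gripper's body presses on something with over 40 N, if the wrist force passes 120 N, or if a joint passes its speed limit or range.

### The arm

A 6-joint arm with a two-finger parallel gripper is mounted at the origin on the work surface. World frame = base frame: x ahead of the robot, y to its left, z up, the work surface at z = 0. Lengths are in m, angles in rad, forces in N, time in s.
With the tool pointing down it reaches from about 0.3 to 0.775 m from the base axis. Payload 14.6 kg.
Tool frame: the origin (TCP) lies between the finger pads; the fingertips stand ctrl.tip_extent ahead of it and the grasp point (between the pads) lies 3 mm ahead of it (ctrl.tip_extent is the distance from the TCP to the fingertips, in m); z points along the fingers, y is the line along which they close (so a half turn about z gives the same grasp; the last joint's range is limited). The gripper opens to 94 mm and grips with 3 to 60 N. Pads are 16 mm wide; open, the fingers measure 119 mm over their backs; the gripper's body (75 mm by 177 mm) begins 78 mm behind the grasp point.
Start: joints at [-1.25, 0.3, 1.521, -0, 1.321, -0.067], TCP at [0.208, -0.509, 0.227] pointing down, gripper open.
Joint ranges: [-3.03, 3.03], [-0.79, 2.21], [0.23, 2.52], [-1.04, 4.18], [0, 3.07], [-2.55, 2.55]. Speed limits (rad/s): [2.22, 2.22, 2.57, 3.14, 3.14, 3.14].

### API

Orientations are given as [roll, pitch, yaw] about the fixed x, y, z axes, in that order (R = Rz(yaw) Ry(pitch) Rx(roll)).
In Python, from station import ctrl gives the robot as it stands.
- The arm moves only by the shell command python3 shift.py 'ROWS' [OPENING] [FORCE]. ROWS is a JSON list that holds a single list of rows (three levels of brackets), with 1 to 10 rows, each of 6 numbers: dx, dy, dz in shares of the most that a row can go, 1 being 50 mm, then a rotation vector rx, ry, rz in units of 0.2 rad; each row shifts and turns the commanded pose from where the row before left it, along the tool's axes as they then stand; what a row does not reach is not made up. A row lasts 1/10 s, in which the tool goes at most 0.05 m and 0.15 rad, less where a joint would pass 70% of its speed; a pose out of reach is approached as far as the arm can. OPENING is the finger opening in m, set as the command begins (- or left out keeps the last). The fingers move at their own pace and stop on an object; FORCE is the grip in N (left out, the last holds). Time passes only in rows, so rows that do not move let the fingers close. It prints the time, the measured TCP pose, the force, the opening and the grip force at its end. Input that does not fit is refused with a message, and nothing moves.
- ctrl.get_obs(): the state, without advancing time (a new reading comes with each control period).
- ctrl.camera(name): name is "scene" or "side" or "wrist"; returns a dict with "pixels" (384x512x3 uint8, blue, green, red), "fx", "fy", "cx", "cy" (pixels), "k1" (the pictures are not rectified: a ray, as slopes to the right and down, at radius r is drawn at 1 + k1 r^2 times it, then the intrinsics apply), "extrinsics" (4x4, takes a point from camera to world coordinates). Camera axes: x right, y up, looking along -z (the intrinsics and any distortion apply to the point x, -y, -z); pixel columns grow to the right and rows downward; lengths in m; the calibration is good to about 2 mm. A picture is of the moment at which its call begins. There is no depth.
- ctrl.hand_in(): hands the job in; it is judged then, once.
The state is a dict: "time_s": time; "qpos": joint angles; "joint_vel": joint speeds; "tau": joint torques, N m; "ee_pos": TCP position; "eef_rot": TCP orientation; "force": force on the tool from outside, world axes, zero at the start; "moment": the same for the moment, N m; "grip_width": finger opening in m; "grip_force": force on a finger pad.
Only numpy, scipy, OpenCV 4.12 (cv2) and the standard library are available. Lean on these libraries where they do the work, as an engineer would, in place of code of your own. Each camera call takes 0.05 s, during which the arm holds its last target. There are 200 camera calls.

## Working session

There is one attempt and no reset: what is moved stays moved. The work goes in short steps, Python scripts to look and compute and a shell command to move; the robot and the scene stay as the last step left them, time stands still between calls to the robot, and variables do not carry over. Pictures are saved under pics/ and viewed, at most 14 in all, crops included, and the job is handed in when it is done.

```bash
ls; mkdir -p pics
python3 - <<'E'
from station import ctrl
import cv2,numpy as np
print(ctrl.tip_extent,ctrl.get_obs())
for n in["scene","side","wrist"]:
    c=ctrl.camera(n);cv2.imwrite(f"pics/{n}0.png",c["pixels"]);print(n,c["fx"],c["fy"],c["cx"],c["cy"],c["k1"],np.round(c["extrinsics"],4).tolist())
E
```

```text
pics
shift.py
station.py
0.022 {'time_s': 0.0, 'qpos': array([-1.24960378e+00,  3.00475149e-01,  1.52155967e+00, -2.09620109e-05,
        1.32068454e+00, -6.65989848e-02]), 'joint_vel': array([-2.20083201e-03, -5.30038410e-05, -6.59441530e-04, -6.60834770e-04,
       -1.10686675e-03,  2.50161051e-04]), 'tau': array([ 4.41848943e-04, -5.31808448e+01, -3.52735376e+01,  7.08719459e-02,
        2.44613987e-02, -8.55178951e-05]), 'ee_pos': array([ 0.20790139, -0.50894876,  0.22689315]), 'eef_rot': array([-3.14046710e+00, -5.47228592e-05,  3.87796704e-01]), 'force': array([-0.41841017,  0.06552682,  0.01093151]), 'moment': array([-0.03379894, -0.0098451 , -0.02056024]), 'grip_force': 0.0, 'grip_width': 0.0939746096590802}
scene 433.4709415941435 433.4709415941435 259.5465154374892 193.75460984804 -0.09587464040966641 [[0.1708, -0.7325, 0.659, 1.2096], [0.9853, 0.134, -0.1063, -0.1266], [-0.0104, 0.6674, 0.7446, 0.8626], [0.0, 0.0, 0.0, 1.0]]
side 402.13012538687497 402.13012538687497 261.7656706766983 191.93235702885107 -0.07305105935603623 [[-0.9649, 0.1828, -0.1886, 0.3082], [-0.2627, -0.6609, 0.703, 0.7348], [0.0039, 0.7279, 0.6857, 0.8038], [0.0, 0.0, 0.0, 1.0]]
wrist 295.5010220054319 295.5010220054319 254.0616076157965 191.7622233378603 -0.07021551037298322 [[0.379, 0.8868, 0.2644, 0.2845], [-0.9254, 0.3632, 0.1082, -0.4778], [-0.0001, -0.2857, 0.9583, 0.3847], [0.0, 0.0, 0.0, 1.0]]
```

View pics/scene0.png

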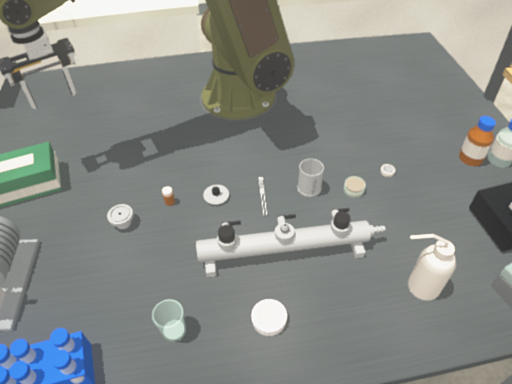

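View pics/side0.png

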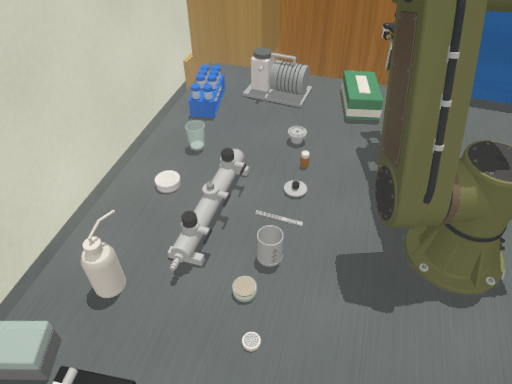

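The scene camera shows the base at (120,216), vial (168,196), lid (216,194), forceps (264,195), funnel (311,177), petri dishes (354,186), plate (388,170) and open port (285,225). In the side view the same parts are at base (297,135), lid (295,188), funnel (270,246), plate (251,341) and port (210,187).

```bash
cat > h.py <<'E'
import numpy as np,cv2
from station import ctrl
from scipy.spatial.transform import Rotation as R
from scipy.optimize import least_squares
def proj(c,P):
    E=c["extrinsics"];p=(np.atleast_2d(P)-E[:3,3])@E[:3,:3]
    s=np.c_[p[:,0],-p[:,1]]/-p[:,2:];s=s*(1+c["k1"]*(s**2).sum(1,keepdims=True))
    return s*[c["fx"],c["fy"]]+[c["cx"],c["cy"]]
def unproj(c,u,z):
    d=(np.array(u,float)-[c["cx"],c["cy"]])/[c["fx"],c["fy"]];s=d.copy()
    for _ in range(20): s=d/(1+c["k1"]*(s@s))
    E=c["extrinsics"];v=E[:3,:3]@[s[0],-s[1],-1];o=E[:3,3]
    return (o+v*(z-o[2])/v[2])[:2]
def circ(x,y,z,d):
    a=np.linspace(0,2*np.pi,73);return np.c_[x+d/2*np.cos(a),y+d/2*np.sin(a),z+0*a]
def draw(im,c,P,col,s=1,o=(0,0)):
    cv2.polylines(im,[np.int32(np.round((proj(c,P)-o)*s*16))],False,col,1,cv2.LINE_AA,4)
def totool(target):  # world displacement -> tool axes
    ob=ctrl.get_obs();Rm=R.from_euler('xyz',ob["eef_rot"]).as_matrix()
    return Rm.T@(np.array(target)-ob["ee_pos"])
E
python3 - <<'E'
from h import *
S={n:ctrl.camera(n) for n in["scene","side"]}
for n,a,b,z in[("base",(120,213),(297,132),.042),("vial",(168,190),(305,154),.048),("lid",(216,187),(296,185),.032),("forceps",(264,196),(278,218),.005),("funneltop",(311,167),(270,236),.08),("petri",(354,182),(245,285),.027),("plate",(388,170),(251,341),.012),("porttip",(285,222),(210,185),.105),("cap1",(226,230),(228,154),.112),("cap2",(342,215),(189,218),.112)]:
    print(n,unproj(S["scene"],a,z).round(3),unproj(S["side"],b,z).round(3))
E
```

```text
base [ 0.484 -0.361] [ 0.482 -0.355]
vial [ 0.434 -0.239] [ 0.433 -0.238]
lid [ 0.431 -0.116] [ 0.434 -0.11 ]
forceps [0.461 0.006] [0.458 0.004]
funneltop [0.45  0.131] [0.449 0.134]
petri [0.474 0.247] [0.478 0.246]
plate [0.434 0.362] [0.429 0.364]
porttip [0.632 0.023] [0.636 0.029]
cap1 [ 0.636 -0.109] [ 0.63  -0.098]
cap2 [0.641 0.151] [0.64  0.157]
```

View pics/wrist0.png

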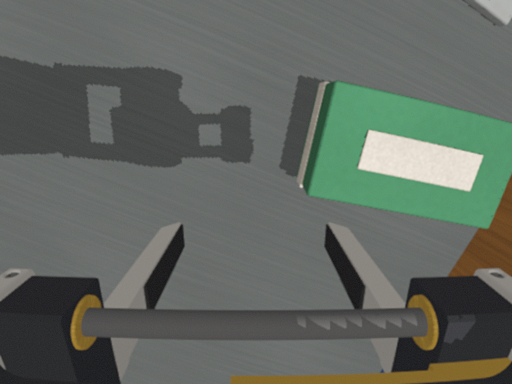

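Wrist view: gripper is open and pointing down, with only the green book in sight. I'll square the tool to yaw 0 and hover over the base.

The rows are not in the units I measure in: shifts go in shares of 50 mm and turns go in units of 0.2 rad. I convert before sending: 0.04 m is 0.8, 0.039 m is 0.78, 0.13 rad is 0.65.

```bash
python3 shift.py '[[[0, 0, 0, 0, 0, 0.65], [0, 0, 0, 0, 0, 0.65], [0, 0, 0, 0, 0, 0.64], [0.78, -0.42, 0, 0, 0, 0], [0.78, -0.42, 0, 0, 0, 0], [0.78, -0.42, 0, 0, 0, 0], [0.78, -0.44, 0, 0, 0, 0], [0.78, -0.44, 0, 0, 0, 0], [0.8, -0.44, 0, 0, 0, 0]]]'
python3 shift.py '[[[0.8, -0.44, 0, 0, 0, 0], [0, 0, 0, 0, 0, 0], [0, 0, 0, 0, 0, 0], [0, 0, 0, 0, 0, 0]]]'
cat > look.py <<'E'
import sys
from h import *
# look.py name x y : wrist picture with predicted circles (z,d list)
n=sys.argv[1];x,y=map(float,sys.argv[2:4]);C=eval(sys.argv[4]);s=float(sys.argv[5]) if len(sys.argv)>5 else 3
c=ctrl.camera(sys.argv[6] if len(sys.argv)>6 else "wrist");q=proj(c,[x,y,C[0][0]])[0];w=int(210/s)+40
o=np.clip(np.int32(q)-w,0,[511-2*w if 2*w<511 else 0,383-2*w if 2*w<383 else 0]);p=c["pixels"][o[1]:o[1]+2*w,o[0]:o[0]+2*w]
im=cv2.resize(p,None,fx=s,fy=s,interpolation=cv2.INTER_CUBIC)
for k,(z,d) in enumerate(C): draw(im,c,circ(x,y,z,d),[(0,0,255),(0,255,0),(255,0,255),(0,255,255)][k],s,o-.0+.5/s-.5)
cv2.imwrite(f"pics/{n}.png",im[:600,:800]);np.save(f"pics/{n}.npy",p);import pickle;pickle.dump((c,tuple(o),s),open(f"pics/{n}.pkl","wb"))
print("center px",q.round(1),"origin",o,"scale",s,im.shape,ctrl.get_obs()["ee_pos"].round(4),ctrl.get_obs()["eef_rot"].round(4))
E
python3 look.py base1 .483 -.358 '[(.042,.052),(.038,.064),(.042,.045)]' 3
```

```text
time_s: 1.15
ee_pos: [0.4444, -0.379, 0.2275]
eef_rot: [3.142, 0.0, -0.0]
force: [0.0, -0.8, 0.6]
grip_width: 0.0941
grip_force: 0.0
time_s: 1.55
ee_pos: [0.4823, -0.3587, 0.2273]
eef_rot: [-3.141, 0.0, -0.001]
force: [0.4, 0.7, -0.3]
grip_width: 0.0941
grip_force: 0.0
center px [252.9 175.5] origin [142  65] scale 3.0 (660, 660, 3) [ 0.4821 -0.3589  0.2275] [ 3.1415e+00  1.0000e-04 -1.5000e-03]
```

View pics/base1.png

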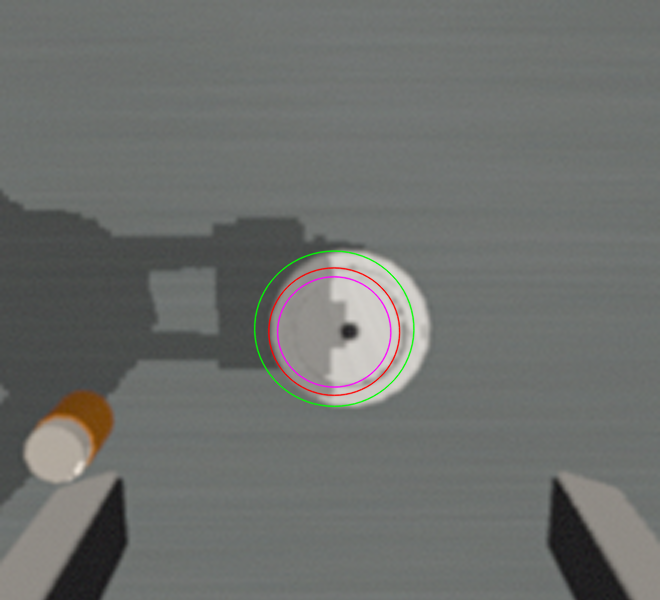

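The flange is centred at about (350,329) in the crop, with the predicted circle centre at (334,328). The base is therefore about 6 mm further to −y than estimated.

```bash
cat > fix.py <<'E'
import sys,pickle
from h import *
n=sys.argv[1];u=np.array(eval(sys.argv[2]));z=float(sys.argv[3])
c,o,s=pickle.load(open(f"pics/{n}.pkl","rb"))
w=unproj(c,np.array(o)+(u+.5)/s-.5,z);print("world",w.round(4))
if len(sys.argv)>4: print("tool shift",totool([*w,float(sys.argv[4])]).round(4))
E
python3 fix.py base1 '(350,329)' .038 .035
```

```text
world [ 0.4835 -0.3645]
tool shift [0.0014 0.0056 0.1925]
```

Converted, 0.04 m is 0.8, 0.02 m is 0.4.

```bash
python3 shift.py '[[[0.028, 0.112, 0.8, 0, 0, 0], [0, 0, 0.8, 0, 0, 0], [0, 0, 0.8, 0, 0, 0], [0, 0, 0.8, 0, 0, 0], [0, 0, 0.4, 0, 0, 0], [0, 0, 0.25, 0, 0, 0], [0, 0, 0, 0, 0, 0], [0, 0, 0, 0, 0, 0]]]'
python3 shift.py '[[[0, 0, 0, 0, 0, 0], [0, 0, 0, 0, 0, 0], [0, 0, 0, 0, 0, 0], [0, 0, 0, 0, 0, 0], [0, 0, 0, 0, 0, 0], [0, 0, 0, 0, 0, 0], [0, 0, 0, 0, 0, 0], [0, 0, 0, 0, 0, 0]]]' 0.05 30
```

```text
time_s: 2.4
ee_pos: [0.4846, -0.3645, 0.0362]
eef_rot: [3.141, -0.001, -0.001]
force: [0.9, -0.1, 1.0]
grip_width: 0.0939
grip_force: 0.0
time_s: 3.2
ee_pos: [0.4845, -0.3638, 0.0353]
eef_rot: [3.141, -0.0, -0.0]
force: [-1.5, 2.2, 5.6]
grip_width: 0.0631
grip_force: 30.0
```

Converted, -0.04 m is -0.8, -0.02 m is -0.4.

```bash
python3 shift.py '[[[0, 0, -0.4, 0, 0, 0], [0, 0, -0.8, 0, 0, 0], [0, 0, -0.8, 0, 0, 0], [0, 0, -0.8, 0, 0, 0], [0, 0, -0.8, 0, 0, 0], [0, 0, -0.8, 0, 0, 0], [0, 0, -0.8, 0, 0, 0], [0, 0, -0.4, 0, 0, 0]]]'
python3 shift.py '[[[0.1, -0.4, 0, 0, 0, 0], [0.18, -0.9, 0, 0, 0, 0], [0.18, -0.9, 0, 0, 0, 0], [0.18, -0.9, 0, 0, 0, 0], [0.18, -0.9, 0, 0, 0, 0], [0.18, -0.9, 0, 0, 0, 0], [0.18, -0.9, 0, 0, 0, 0], [0.18, -0.9, 0, 0, 0, 0], [0.06, -0.8, 0, 0, 0, 0], [0, -0.3, 0, 0, 0, 0]]]'
python3 shift.py '[[[0, 0, 0, 0, 0, 0], [0, 0, 0, 0, 0, 0], [0, 0, 0, 0, 0, 0]]]'
python3 look.py port1 .634 .026 '[(.085,.044),(.097,.019),(.105,.010)]' 4
```

```text
time_s: 4.0
ee_pos: [0.4846, -0.364, 0.3182]
eef_rot: [3.139, -0.003, -0.0]
force: [1.1, -0.6, -3.5]
grip_width: 0.0631
grip_force: 30.0
time_s: 5.0
ee_pos: [0.5553, 0.0293, 0.3141]
eef_rot: [-3.141, 0.001, 0.003]
force: [0.1, 1.0, -3.2]
grip_width: 0.0629
grip_force: 30.0
time_s: 5.3
ee_pos: [0.5555, 0.0249, 0.3148]
eef_rot: [3.141, 0.0, -0.002]
force: [0.2, 1.0, -2.9]
grip_width: 0.0629
grip_force: 30.0
center px [252.5 107.6] origin [160  15] scale 4.0 (736, 736, 3) [0.5555 0.0249 0.3148] [ 3.1414e+00  2.0000e-04 -1.8000e-03]
```

View pics/port1.png

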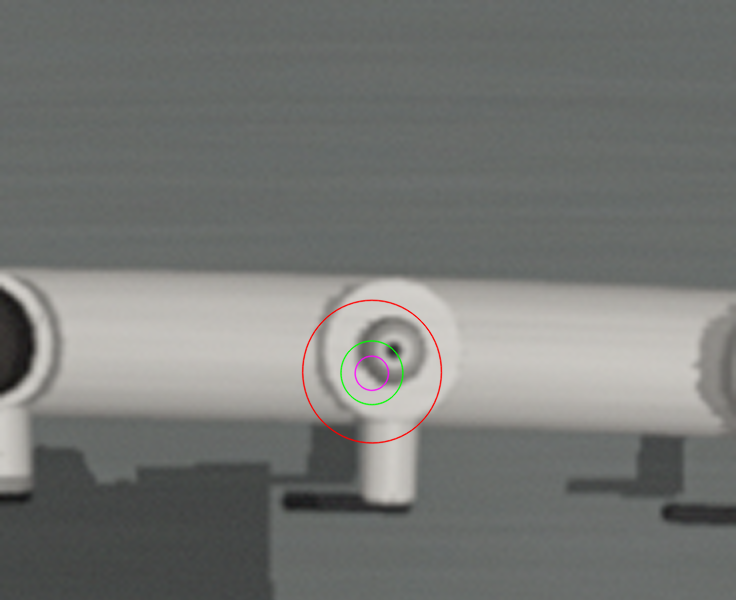

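The nozzle is centred at about (393,351) in the crop, and the predicted collar was at (372,371). I'll cross-check this with the fixed cameras.

```bash
python3 fix.py port1 '(393,351)' .097 ; python3 fix.py port1 '(391,350)' .085
python3 - <<'E'
from h import *
ims=[]
for n in["scene","side"]:
    c=ctrl.camera(n);p=cv2.imread(f"pics/{n}0.png");q=proj(c,[.641,.0195,.085])[0];o=np.int32(q)-25;s=8
    im=cv2.resize(p[o[1]:o[1]+50,o[0]:o[0]+50],None,fx=s,fy=s,interpolation=cv2.INTER_CUBIC)
    for (z,d),k in zip([(.085,.044),(.097,.019),(.105,.01)],[(0,0,255),(0,255,0),(255,0,255)]): draw(im,c,circ(.641,.0195,z,d),k,s,o+.5/s-.5)
    ims.append(im);print(n,o)
cv2.imwrite("pics/port2.png",np.hstack(ims))
E
```

```text
world [0.6404 0.0194]
world [0.6408 0.0199]
scene [259 205]
side [185 162]
```

View pics/port2.png

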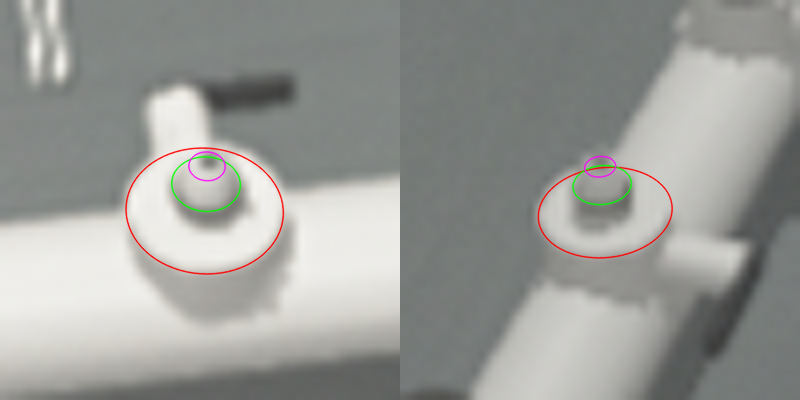

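The overlay at (0.641, 0.0195) matches the collar and nozzle in both fixed cameras, so I'm using that as the port position.

Converted, 0.04 m is 0.8, 0.03 m is 0.6.

```bash
python3 shift.py '[[[0.6, 0.04, 0, 0, 0, 0], [0.6, 0.04, 0, 0, 0, 0], [0.52, 0.024, 0.6, 0, 0, 0], [0, 0, 0.8, 0, 0, 0], [0, 0, 0.8, 0, 0, 0], [0, 0, 0.8, 0, 0, 0], [0, 0, 0.29, 0, 0, 0], [0, 0, 0, 0, 0, 0], [0, 0, 0, 0, 0, 0], [0, 0, 0, 0, 0, 0]]]'
```

```text
time_s: 6.45
ee_pos: [0.6424, 0.0208, 0.153]
eef_rot: [3.141, -0.004, -0.0]
force: [-0.6, -1.0, -3.1]
grip_width: 0.0629
grip_force: 30.0
```

Converted, 0.01 m is 0.2, 0.008 m is 0.16.

```bash
python3 shift.py '[[[-0.014, 0.016, 0.2, 0, 0, 0], [0, 0, 0.16, 0, 0, 0], [0, 0, 0.12, 0, 0, 0], [0, 0, 0.08, 0, 0, 0], [0, 0, 0.02, 0, 0, 0], [0, 0, 0, 0, 0, 0], [0, 0, 0, 0, 0, 0], [0, 0, 0, 0, 0, 0]]]'
```

```text
time_s: 7.25
ee_pos: [0.6409, 0.0202, 0.1218]
eef_rot: [3.142, -0.0, -0.0]
force: [-0.3, -0.3, -4.4]
grip_width: 0.0626
grip_force: 30.0
```

```bash
python3 shift.py '[[[0, 0, 0.02, 0, 0, 0], [0, 0, 0.02, 0, 0, 0], [0, 0, 0, 0, 0, 0], [0, 0, 0, 0, 0, 0]]]'
```

```text
time_s: 7.65
ee_pos: [0.641, 0.0202, 0.1203]
eef_rot: [3.142, -0.001, -0.0]
force: [-3.5, 0.1, 6.2]
grip_width: 0.0632
grip_force: 30.0
```

Converted, -0.04 m is -0.8, -0.03 m is -0.6.

```bash
python3 shift.py '[[[0, 0, 0, 0, 0, 0], [0, 0, 0, 0, 0, 0], [0, 0, 0, 0, 0, 0], [0, 0, 0, 0, 0, 0], [0, 0, 0, 0, 0, 0], [0, 0, 0, 0, 0, 0], [0, 0, 0, 0, 0, 0], [0, 0, 0, 0, 0, 0]]]' 0.094
python3 shift.py '[[[0, 0, -0.4, 0, 0, 0], [0, 0, -0.8, 0, 0, 0], [0, 0, -0.8, 0, 0, 0], [0, 0, -0.8, 0, 0, 0], [0, 0, -0.8, 0, 0, 0], [0, 0, -0.6, 0, 0, 0], [0, 0, 0, 0, 0, 0], [0, 0, 0, 0, 0, 0], [0, 0, 0, 0, 0, 0]]]'
python3 look.py seat1 .6407 .0197 '[(.127,.052),(.123,.064),(.127,.045)]' 3
```

```text
time_s: 8.45
ee_pos: [0.6408, 0.0201, 0.1194]
eef_rot: [3.142, 0.0, -0.0]
force: [0.4, 0.4, -0.9]
grip_width: 0.0943
grip_force: 0.0
time_s: 9.35
ee_pos: [0.6405, 0.0202, 0.3278]
eef_rot: [-3.142, 0.002, -0.0]
force: [0.4, 0.4, -0.1]
grip_width: 0.0938
grip_force: 0.0
center px [253.9 172.7] origin [143  62] scale 3.0 (660, 660, 3) [0.6405 0.0202 0.3278] [-3.1415e+00  2.6000e-03 -2.0000e-04]
```

View pics/seat1.png

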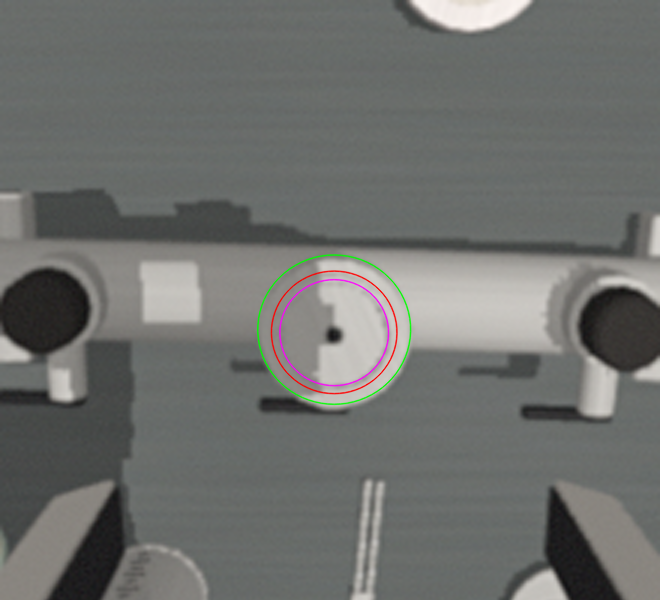

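The base sits centred on the nozzle, with the flange centre at about (335,333), roughly 1 mm in −x from predicted. Next is the filter plate.

```bash
python3 fix.py seat1 '(335,333)' .123
python3 shift.py '[[[-0.42, -0.68, 0, 0, 0, 0], [-0.42, -0.68, 0, 0, 0, 0], [-0.42, -0.68, 0, 0, 0, 0], [-0.42, -0.68, 0, 0, 0, 0], [-0.42, -0.68, 0, 0, 0, 0], [-0.42, -0.68, 0.4, 0, 0, 0], [-0.42, -0.68, 0.5, 0, 0, 0], [-0.42, -0.7, 0.5, 0, 0, 0], [-0.42, -0.7, 0.5, 0, 0, 0], [-0.4, -0.7, 0.5, 0, 0, 0]]]'
python3 shift.py '[[[0, 0, 0, 0, 0, 0], [0, 0, 0, 0, 0, 0], [0, 0, 0, 0, 0, 0]]]'
python3 look.py plate1 .432 .363 '[(.012,.039),(0,.039)]' 4
```

```text
world [0.6398 0.0192]
time_s: 10.4
ee_pos: [0.4304, 0.3642, 0.2076]
eef_rot: [3.141, 0.001, -0.0]
force: [0.0, 0.6, -0.7]
grip_width: 0.0939
grip_force: 0.0
time_s: 10.7
ee_pos: [0.4325, 0.3626, 0.2098]
eef_rot: [-3.141, -0.001, -0.001]
force: [0.3, -0.9, 0.1]
grip_width: 0.094
grip_force: 0.0
center px [253.2 174.2] origin [161  82] scale 4.0 (736, 736, 3) [0.4327 0.3624 0.2101] [-3.1412e+00 -8.0000e-04 -1.4000e-03]
```

View pics/plate1.png

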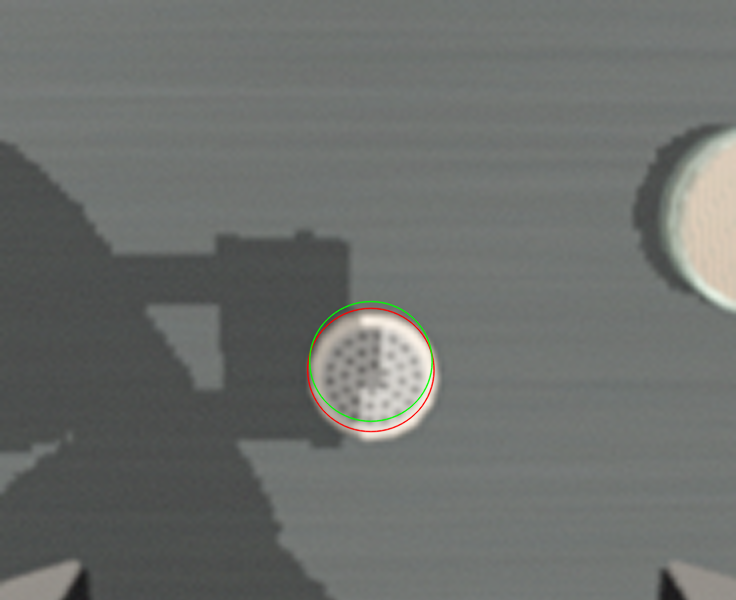

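The plate's top face is centred at about (374,375), against a predicted (371,370).

```bash
python3 fix.py plate1 '(374,375)' .012 .0278
```

```text
world [0.4305 0.3619]
tool shift [-0.0023  0.0007  0.1823]
```

```bash
python3 shift.py '[[[-0.046, 0.014, 0.8, 0, 0, 0], [0, 0, 0.8, 0, 0, 0], [0, 0, 0.8, 0, 0, 0], [0, 0, 0.8, 0, 0, 0], [0, 0, 0.3, 0, 0, 0], [0, 0, 0.14, 0, 0, 0], [0, 0, 0, 0, 0, 0], [0, 0, 0, 0, 0, 0], [0, 0, 0, 0, 0, 0]]]' 0.07
python3 shift.py '[[[0, 0, 0, 0, 0, 0], [0, 0, 0, 0, 0, 0], [0, 0, 0, 0, 0, 0], [0, 0, 0, 0, 0, 0], [0, 0, 0, 0, 0, 0], [0, 0, 0, 0, 0, 0], [0, 0, 0, 0, 0, 0], [0, 0, 0, 0, 0, 0]]]' 0.03 15
```

```text
time_s: 11.65
ee_pos: [0.4303, 0.363, 0.0291]
eef_rot: [-3.14, -0.002, -0.0]
force: [0.4, -0.2, 0.4]
grip_width: 0.0701
grip_force: 0.0
time_s: 12.45
ee_pos: [0.4295, 0.3625, 0.0275]
eef_rot: [-3.142, 0.0, -0.0]
force: [0.4, -0.1, 1.8]
grip_width: 0.0374
grip_force: 15.0
```

Converted, -0.05 m is -1, -0.04 m is -0.8.

```bash
python3 shift.py '[[[0, 0, -0.4, 0, 0, 0], [0, 0, -0.8, 0, 0, 0], [0, 0, -0.8, 0, 0, 0], [0, 0, -0.8, 0, 0, 0], [0, 0, -1, 0, 0, 0]]]'
python3 shift.py '[[[0.22, 0.36, 0, 0, 0, 0], [0.44, 0.72, 0, 0, 0, 0], [0.44, 0.72, 0, 0, 0, 0], [0.44, 0.72, 0, 0, 0, 0], [0.44, 0.72, 0, 0, 0, 0], [0.44, 0.72, 0, 0, 0, 0], [0.44, 0.72, 0, 0, 0, 0], [0.44, 0.72, 0, 0, 0, 0], [0.44, 0.72, 0, 0, 0, 0], [0.44, 0.72, 0, 0, 0, 0]]]'
python3 shift.py '[[[0, 0, 0, 0, 0, 0], [0, 0, 0, 0, 0, 0], [0, 0, 0, 0, 0, 0], [0, 0, 0, 0, 0, 0]]]'
python3 - <<'E'
from h import *
print(totool([.639,.0195,.1508]).round(4),ctrl.get_obs()["force"])
E
```

```text
time_s: 12.95
ee_pos: [0.429, 0.362, 0.2181]
eef_rot: [3.14, 0.002, -0.0]
force: [0.0, 0.8, -0.3]
grip_width: 0.0373
grip_force: 15.0
time_s: 13.95
ee_pos: [0.6391, 0.0188, 0.2173]
eef_rot: [-3.142, 0.0, -0.0]
force: [0.4, 0.5, 0.8]
grip_width: 0.0375
grip_force: 15.0
time_s: 14.35
ee_pos: [0.6382, 0.0216, 0.2176]
eef_rot: [-3.142, -0.0, 0.001]
force: [-0.4, 0.3, -0.8]
grip_width: 0.0371
grip_force: 15.0
[0.0008 0.0021 0.0668] [-0.37215238  0.30030191 -0.81270316]
```

```bash
python3 shift.py '[[[0.016, 0.02, 0.6, 0, 0, 0], [0, 0, 0.4, 0, 0, 0], [0, 0, 0.12, 0, 0, 0], [0, 0, 0.08, 0, 0, 0], [0, 0, 0.06, 0, 0, 0], [0, 0, 0, 0, 0, 0], [0, 0, 0, 0, 0, 0], [0, 0, 0, 0, 0, 0]]]'
python3 shift.py '[[[0, 0, 0.02, 0, 0, 0], [0, 0, 0.02, 0, 0, 0], [0, 0, 0.02, 0, 0, 0], [0, 0, 0, 0, 0, 0], [0, 0, 0, 0, 0, 0]]]'
```

```text
time_s: 15.15
ee_pos: [0.6395, 0.0195, 0.1551]
eef_rot: [3.142, -0.001, -0.0]
force: [-0.2, 0.2, 0.2]
grip_width: 0.0371
grip_force: 15.0
time_s: 15.65
ee_pos: [0.6393, 0.0195, 0.1514]
eef_rot: [-3.142, 0.0, -0.0]
force: [0.5, -0.1, -0.1]
grip_width: 0.0373
grip_force: 15.0
```

Converted, 0.0007 m is 0.014.

```bash
python3 shift.py '[[[0, 0, 0.014, 0, 0, 0], [0, 0, 0, 0, 0, 0], [0, 0, 0, 0, 0, 0], [0, 0, 0, 0, 0, 0]]]'; python3 shift.py '[[[0, 0, 0.014, 0, 0, 0], [0, 0, 0, 0, 0, 0], [0, 0, 0, 0, 0, 0], [0, 0, 0, 0, 0, 0]]]'
```

```text
time_s: 16.05
ee_pos: [0.6393, 0.0195, 0.1508]
eef_rot: [3.142, -0.0, -0.0]
force: [0.5, 0.6, -0.5]
grip_width: 0.0373
grip_force: 15.0
time_s: 16.45
ee_pos: [0.6394, 0.0194, 0.1505]
eef_rot: [3.142, -0.001, -0.0]
force: [-2.9, -0.5, 5.1]
grip_width: 0.0373
grip_force: 15.0
```

Converted, -0.04 m is -0.8, -0.02 m is -0.4.

```bash
python3 shift.py '[[[0, 0, 0, 0, 0, 0], [0, 0, 0, 0, 0, 0], [0, 0, 0, 0, 0, 0], [0, 0, 0, 0, 0, 0], [0, 0, 0, 0, 0, 0], [0, 0, 0, 0, 0, 0]]]' 0.07
python3 shift.py '[[[0, 0, -0.4, 0, 0, 0], [0, 0, -0.8, 0, 0, 0], [0, 0, -0.8, 0, 0, 0], [0, 0, -0.8, 0, 0, 0], [0, 0, -0.8, 0, 0, 0], [0, 0, 0, 0, 0, 0], [0, 0, 0, 0, 0, 0], [0, 0, 0, 0, 0, 0]]]' 0.094
python3 look.py seat2 .6397 .0194 '[(.123,.064),(.135,.039),(.127,.052)]' 3
```

```text
time_s: 17.05
ee_pos: [0.6393, 0.0195, 0.15]
eef_rot: [-3.142, 0.0, -0.0]
force: [0.2, -0.9, 0.2]
grip_width: 0.0702
grip_force: 0.0
time_s: 17.85
ee_pos: [0.639, 0.0195, 0.3285]
eef_rot: [-3.142, 0.002, -0.0]
force: [-0.3, -0.5, 0.4]
grip_width: 0.0942
grip_force: 0.0
center px [253.6 171.5] origin [143  61] scale 3.0 (660, 660, 3) [0.639  0.0195 0.3284] [-3.1415e+00  2.5000e-03 -2.0000e-04]
```

View pics/seat2.png

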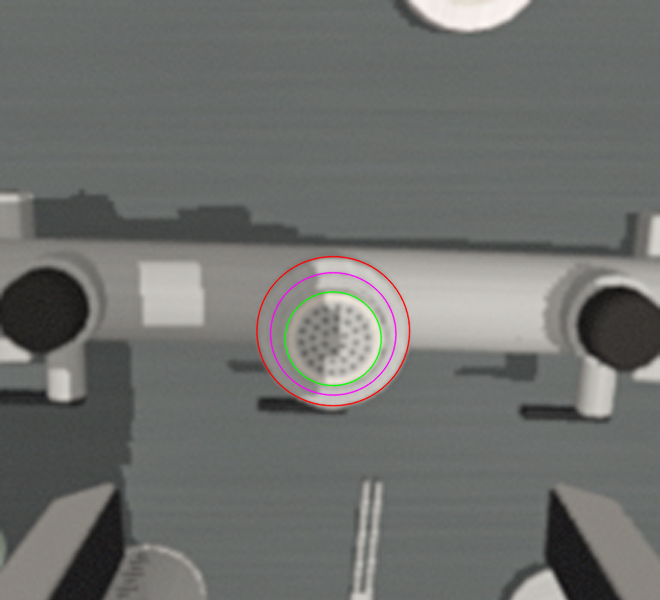

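The plate lies centred in its seat at (333,339), and the base matches its circle. Next is the funnel.

```bash
python3 shift.py '[[[-0.63, -0.38, 0, 0, 0, 0], [-0.63, -0.38, 0, 0, 0, 0], [-0.63, -0.38, 0, 0, 0, 0], [-0.63, -0.38, 0.4, 0, 0, 0], [-0.63, -0.38, 0.4, 0, 0, 0], [-0.63, -0.36, 0.4, 0, 0, 0], [0, 0, 0, 0, 0, 0], [0, 0, 0, 0, 0, 0], [0, 0, 0, 0, 0, 0]]]'
python3 look.py fun1 .45 .132 '[(.08,.063),(.08,.058),(.0,.065)]' 3
```

```text
time_s: 18.8
ee_pos: [0.4511, 0.1322, 0.2703]
eef_rot: [-3.142, -0.0, -0.001]
force: [0.2, -0.8, -0.4]
grip_width: 0.094
grip_force: 0.0
center px [253.7 176.1] origin [143  66] scale 3.0 (660, 660, 3) [0.4511 0.1321 0.2703] [-3.1416e+00 -5.0000e-04 -9.0000e-04]
```

View pics/fun1.png

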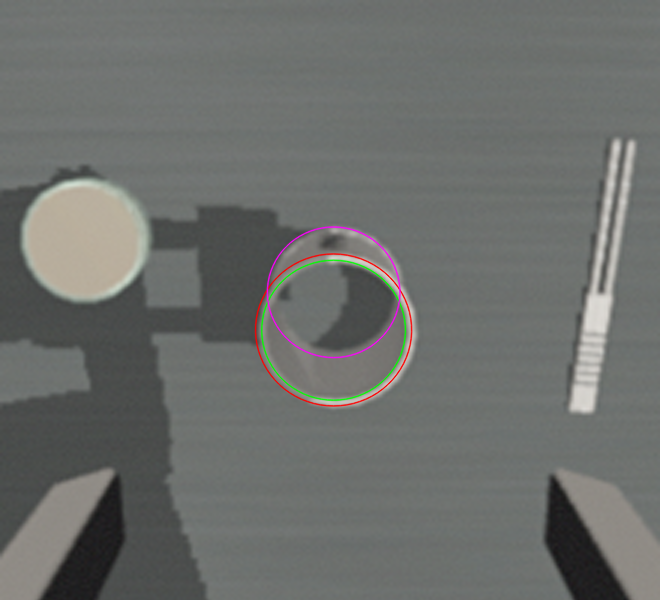

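The funnel is within 1 mm of the estimate (rim centre about (337,331)), with the petri dishes and forceps well clear of the fingers.

```bash
python3 shift.py '[[[-0.026, 0.02, 0.8, 0, 0, 0], [0, 0, 0.8, 0, 0, 0], [0, 0, 0.8, 0, 0, 0], [0, 0, 0.8, 0, 0, 0], [0, 0, 0.6, 0, 0, 0], [0, 0, 0.22, 0, 0, 0], [0, 0, 0, 0, 0, 0], [0, 0, 0, 0, 0, 0]]]'
python3 shift.py '[[[0, 0, 0, 0, 0, 0], [0, 0, 0, 0, 0, 0], [0, 0, 0, 0, 0, 0], [0, 0, 0, 0, 0, 0], [0, 0, 0, 0, 0, 0], [0, 0, 0, 0, 0, 0], [0, 0, 0, 0, 0, 0], [0, 0, 0, 0, 0, 0]]]' 0.05 20
```

```text
time_s: 19.65
ee_pos: [0.45, 0.1315, 0.0703]
eef_rot: [-3.141, -0.002, -0.001]
force: [0.3, -0.6, 0.6]
grip_width: 0.0938
grip_force: 0.0
time_s: 20.45
ee_pos: [0.4492, 0.1315, 0.0693]
eef_rot: [-3.142, -0.0, -0.0]
force: [-1.2, -0.7, 5.5]
grip_width: 0.0617
grip_force: 19.9
```

Converted, -0.04 m is -0.8, -0.03 m is -0.6.

```bash
python3 shift.py '[[[0, 0, -0.4, 0, 0, 0], [0, 0, -0.8, 0, 0, 0], [0, 0, -0.8, 0, 0, 0], [0, 0, -0.8, 0, 0, 0], [0, 0, -0.8, 0, 0, 0], [0, 0, -0.6, 0, 0, 0]]]'
python3 shift.py '[[[0.2, 0.12, 0, 0, 0, 0], [0.6, 0.36, 0, 0, 0, 0], [0.6, 0.36, 0, 0, 0, 0], [0.6, 0.36, 0, 0, 0, 0], [0.6, 0.36, 0, 0, 0, 0], [0.6, 0.36, 0, 0, 0, 0], [0.6, 0.32, 0, 0, 0, 0], [0, 0, 0, 0, 0, 0], [0, 0, 0, 0, 0, 0], [0, 0, 0, 0, 0, 0]]]'
python3 look.py fun2 .6395 .0195 '[(.293,.063),(.213,.065)]' 2 scene
python3 -c "
from h import *
print(totool([.6395,.0195,.1923]).round(4))"
```

```text
time_s: 21.05
ee_pos: [0.4489, 0.1315, 0.2813]
eef_rot: [-3.141, -0.001, -0.0]
force: [-0.1, -0.5, -2.9]
grip_width: 0.0616
grip_force: 19.9
time_s: 22.05
ee_pos: [0.6385, 0.0198, 0.2782]
eef_rot: [-3.141, 0.001, 0.0]
force: [0.2, -0.3, -1.7]
grip_width: 0.0616
grip_force: 19.9
center px [287.4 163.4] origin [142  18] scale 2.0 (580, 580, 3) [0.6385 0.0199 0.2787] [-3.1415e+00  6.0000e-04  4.0000e-04]
[0.0011 0.0004 0.0864]
```

Converted, 0.03 m is 0.6, 0.01 m is 0.2.

```bash
python3 shift.py '[[[0.02, 0.006, 0.6, 0, 0, 0], [0, 0, 0.6, 0, 0, 0], [0, 0, 0.2, 0, 0, 0], [0, 0, 0.08, 0, 0, 0], [0, 0, 0.08, 0, 0, 0], [0, 0, 0.06, 0, 0, 0], [0, 0, 0, 0, 0, 0], [0, 0, 0, 0, 0, 0], [0, 0, 0, 0, 0, 0]]]'
```

```text
time_s: 23.0
ee_pos: [0.6401, 0.0191, 0.1985]
eef_rot: [3.142, -0.001, -0.0]
force: [-0.3, -1.0, -2.8]
grip_width: 0.062
grip_force: 19.9
```

```bash
python3 shift.py '[[[0, 0, 0.03, 0, 0, 0], [0, 0, 0.03, 0, 0, 0], [0, 0, 0.02, 0, 0, 0], [0, 0, 0, 0, 0, 0], [0, 0, 0, 0, 0, 0]]]';python3 shift.py '[[[0, 0, 0.02, 0, 0, 0], [0, 0, 0, 0, 0, 0], [0, 0, 0, 0, 0, 0], [0, 0, 0, 0, 0, 0]]]'
```

```text
time_s: 23.5
ee_pos: [0.64, 0.0192, 0.1941]
eef_rot: [3.142, 0.0, -0.0]
force: [0.9, 0.7, -1.3]
grip_width: 0.0617
grip_force: 19.9
time_s: 23.9
ee_pos: [0.64, 0.0192, 0.1931]
eef_rot: [-3.142, -0.0, -0.0]
force: [0.0, 0.2, -1.5]
grip_width: 0.0618
grip_force: 19.9
```

```bash
python3 shift.py '[[[0, 0, 0.014, 0, 0, 0], [0, 0, 0, 0, 0, 0], [0, 0, 0, 0, 0, 0]]]';python3 shift.py '[[[0, 0, 0.014, 0, 0, 0], [0, 0, 0, 0, 0, 0], [0, 0, 0, 0, 0, 0]]]'
```

```text
time_s: 24.2
ee_pos: [0.64, 0.0191, 0.1924]
eef_rot: [-3.142, -0.0, -0.0]
force: [-0.6, -0.9, -2.3]
grip_width: 0.0617
grip_force: 19.9
time_s: 24.5
ee_pos: [0.6402, 0.0192, 0.1923]
eef_rot: [-3.141, -0.001, -0.0]
force: [-1.5, 0.3, 5.4]
grip_width: 0.0615
grip_force: 19.9
```

Converted, -0.04 m is -0.8, -0.02 m is -0.4.

```bash
python3 shift.py '[[[0, 0, 0, 0, 0, 0], [0, 0, 0, 0, 0, 0], [0, 0, 0, 0, 0, 0], [0, 0, 0, 0, 0, 0], [0, 0, 0, 0, 0, 0], [0, 0, 0, 0, 0, 0]]]' 0.094
python3 shift.py '[[[0, 0, -0.4, 0, 0, 0], [0, 0, -0.8, 0, 0, 0], [0, 0, -0.8, 0, 0, 0], [0, 0, -0.8, 0, 0, 0], [0, 0, -0.8, 0, 0, 0], [0, 0, -0.4, 0, 0, 0], [0, 0, 0, 0, 0, 0], [0, 0, 0, 0, 0, 0], [0, 0, 0, 0, 0, 0]]]'
python3 look.py seat3 .6397 .0194 '[(.203,.063),(.203,.058),(.123,.065)]' 3
```

```text
time_s: 25.1
ee_pos: [0.64, 0.0191, 0.1915]
eef_rot: [3.142, 0.0, -0.0]
force: [-0.1, 0.9, -0.1]
grip_width: 0.0942
grip_force: 0.0
time_s: 26.0
ee_pos: [0.6399, 0.0192, 0.3898]
eef_rot: [-3.142, 0.003, -0.0]
force: [0.9, 0.1, -0.5]
grip_width: 0.0941
grip_force: 0.0
center px [253.3 175.6] origin [143  65] scale 3.0 (660, 660, 3) [0.6399 0.0191 0.39  ] [-3.1415e+00  2.6000e-03 -3.0000e-04]
```

View pics/seat3.png

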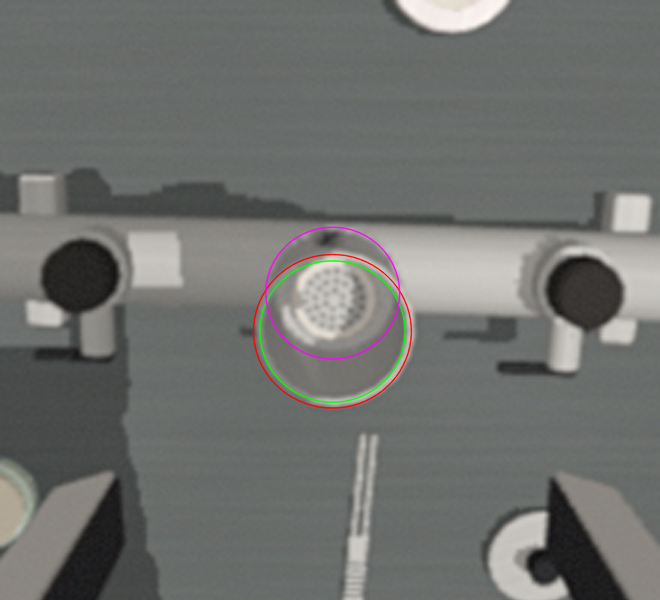

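The funnel stands upright and centred around the plate; its rim matches the circle at (333,331). Next is the lid.

Converted, -0.03 m is -0.6, 0.03 m is 0.6.

```bash
python3 shift.py '[[[-0.6, 0.38, 0, 0, 0, 0], [-0.6, 0.38, 0, 0, 0, 0], [-0.6, 0.38, 0.4, 0, 0, 0], [-0.6, 0.38, 0.6, 0, 0, 0], [-0.6, 0.38, 0.6, 0, 0, 0], [-0.6, 0.38, 0.6, 0, 0, 0], [-0.56, 0.36, 0.6, 0, 0, 0], [0, 0, 0.4, 0, 0, 0], [0, 0, 0, 0, 0, 0], [0, 0, 0, 0, 0, 0]]]'
python3 look.py lid1 .432 -.113 '[(.032,.022),(.012,.068)]' 3
```

```text
time_s: 27.05
ee_pos: [0.4322, -0.1127, 0.232]
eef_rot: [-3.141, 0.0, -0.0]
force: [-0.4, 0.0, -0.0]
grip_width: 0.0941
grip_force: 0.0
center px [253.8 173.5] origin [143  63] scale 3.0 (660, 660, 3) [ 0.4325 -0.1126  0.2325] [ 3.1414e+00 -8.0000e-04  3.0000e-04]
```

View pics/lid1.png

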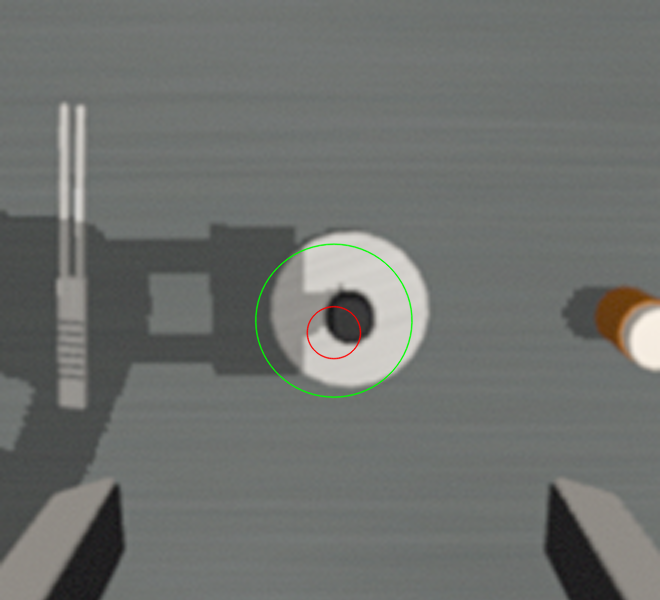

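The lid disc is centred at about (350,309), against a predicted (334,320).

```bash
python3 fix.py lid1 '(350,309)' .012 .037
```

```text
world [ 0.4378 -0.1202]
tool shift [0.0051 0.0075 0.1955]
```

Converted, 0.04 m is 0.8, 0.025 m is 0.5.

```bash
python3 shift.py '[[[0.102, 0.15, 0.8, 0, 0, 0], [0, 0, 0.8, 0, 0, 0], [0, 0, 0.8, 0, 0, 0], [0, 0, 0.8, 0, 0, 0], [0, 0, 0.5, 0, 0, 0], [0, 0, 0.2, 0, 0, 0], [0, 0, 0, 0, 0, 0], [0, 0, 0, 0, 0, 0], [0, 0, 0, 0, 0, 0]]]' 0.06
python3 shift.py '[[[0, 0, 0, 0, 0, 0], [0, 0, 0, 0, 0, 0], [0, 0, 0, 0, 0, 0], [0, 0, 0, 0, 0, 0], [0, 0, 0, 0, 0, 0], [0, 0, 0, 0, 0, 0], [0, 0, 0, 0, 0, 0], [0, 0, 0, 0, 0, 0]]]' 0.01 20
```

```text
time_s: 28.0
ee_pos: [0.438, -0.1205, 0.0381]
eef_rot: [3.141, -0.002, -0.0]
force: [0.9, 0.2, 0.2]
grip_width: 0.0602
grip_force: 0.0
time_s: 28.8
ee_pos: [0.4371, -0.1203, 0.0367]
eef_rot: [-3.142, -0.0, -0.0]
force: [0.0, 0.4, 1.6]
grip_width: 0.0213
grip_force: 20.0
```

Converted, -0.04 m is -0.8, -0.034 m is -0.68.

```bash
python3 shift.py '[[[0, 0, -0.4, 0, 0, 0], [0, 0, -0.8, 0, 0, 0], [0, 0, -0.8, 0, 0, 0], [0, 0, -0.8, 0, 0, 0], [0, 0, -0.8, 0, 0, 0], [0, 0, -0.8, 0, 0, 0], [0, 0, -0.68, 0, 0, 0]]]'
python3 shift.py '[[[0.34, -0.2, 0, 0, 0, 0], [0.6, -0.42, 0, 0, 0, 0], [0.6, -0.42, 0, 0, 0, 0], [0.6, -0.42, 0, 0, 0, 0], [0.6, -0.42, 0, 0, 0, 0], [0.6, -0.42, 0, 0, 0, 0], [0.6, -0.42, 0, 0, 0, 0], [0.1, -0.08, 0, 0, 0, 0], [0, 0, 0, 0, 0, 0], [0, 0, 0, 0, 0, 0]]]'
python3 -c "
from h import *
print(totool([.6395,.0194,.2317]).round(4))"
```

```text
time_s: 29.5
ee_pos: [0.4369, -0.1202, 0.2927]
eef_rot: [3.141, -0.001, -0.0]
force: [-0.7, -0.1, -1.6]
grip_width: 0.0215
grip_force: 20.0
time_s: 30.5
ee_pos: [0.6385, 0.0191, 0.2905]
eef_rot: [3.141, 0.0, -0.001]
force: [-0.3, -0.3, -1.1]
grip_width: 0.0215
grip_force: 20.0
[ 0.001  -0.0003  0.0588]
```

```bash
python3 shift.py '[[[0.02, -0.006, 0.6, 0, 0, 0], [0, 0, 0.24, 0, 0, 0], [0, 0, 0.08, 0, 0, 0], [0, 0, 0.08, 0, 0, 0], [0, 0, 0.06, 0, 0, 0], [0, 0, 0.04, 0, 0, 0], [0, 0, 0, 0, 0, 0], [0, 0, 0, 0, 0, 0], [0, 0, 0, 0, 0, 0]]]'
```

```text
time_s: 31.4
ee_pos: [0.6402, 0.02, 0.2359]
eef_rot: [-3.142, -0.0, -0.0]
force: [-0.0, 0.1, -1.0]
grip_width: 0.0215
grip_force: 20.0
```

Converted, 0.0015 m is 0.03.

```bash
python3 shift.py '[[[0, 0, 0.03, 0, 0, 0], [0, 0, 0.03, 0, 0, 0], [0, 0, 0, 0, 0, 0], [0, 0, 0, 0, 0, 0]]]';python3 shift.py '[[[0, 0, 0.014, 0, 0, 0], [0, 0, 0, 0, 0, 0], [0, 0, 0, 0, 0, 0]]]';python3 shift.py '[[[0, 0, 0.012, 0, 0, 0], [0, 0, 0, 0, 0, 0], [0, 0, 0, 0, 0, 0]]]'
```

```text
time_s: 31.8
ee_pos: [0.6401, 0.0199, 0.2326]
eef_rot: [3.142, 0.0, -0.0]
force: [-0.3, 0.1, -0.9]
grip_width: 0.0213
grip_force: 20.0
time_s: 32.1
ee_pos: [0.6401, 0.02, 0.232]
eef_rot: [-3.142, 0.0, -0.0]
force: [-0.4, -0.0, -1.0]
grip_width: 0.0211
grip_force: 20.0
time_s: 32.4
ee_pos: [0.6402, 0.02, 0.2317]
eef_rot: [-3.142, -0.001, -0.0]
force: [-0.6, 0.2, 0.9]
grip_width: 0.0214
grip_force: 20.0
```

Contact is at the expected height, so I'll release, retreat and look.

```bash
python3 shift.py '[[[0, 0, 0.006, 0, 0, 0], [0, 0, 0, 0, 0, 0]]]'
python3 shift.py '[[[0, 0, 0, 0, 0, 0], [0, 0, 0, 0, 0, 0], [0, 0, 0, 0, 0, 0], [0, 0, 0, 0, 0, 0], [0, 0, 0, 0, 0, 0], [0, 0, 0, 0, 0, 0]]]' 0.06
python3 shift.py '[[[0, 0, -0.4, 0, 0, 0], [0, 0, -0.8, 0, 0, 0], [0, 0, -0.8, 0, 0, 0], [0, 0, -0.8, 0, 0, 0], [0, 0, -0.8, 0, 0, 0], [0, 0, 0, 0, 0, 0], [0, 0, 0, 0, 0, 0], [0, 0, 0, 0, 0, 0]]]'
python3 - <<'E'
from h import *
ims=[]
for n in["wrist","side"]:
    c=ctrl.camera(n);q=proj(c,[.6397,.0194,.17])[0];w=65;o=np.maximum(np.int32(q)-w,0);s=3
    im=cv2.resize(c["pixels"][o[1]:o[1]+2*w,o[0]:o[0]+2*w],(390,390),interpolation=cv2.INTER_CUBIC)
    for (z,d),k in zip([(.207,.068),(.227,.022),(.123,.064)],[(0,0,255),(0,255,0),(255,0,255)]): draw(im,c,circ(.6397,.0194,z,d),k,s,o+.5/s-.5)
    ims.append(im)
cv2.imwrite("pics/final.png",np.hstack(ims))
E
```

```text
time_s: 32.6
ee_pos: [0.6403, 0.0199, 0.2316]
eef_rot: [3.142, -0.001, -0.0]
force: [-0.3, -0.4, 5.4]
grip_width: 0.0209
grip_force: 20.0
time_s: 33.2
ee_pos: [0.6401, 0.02, 0.231]
eef_rot: [-3.142, 0.0, -0.0]
force: [0.7, -0.6, -0.0]
grip_width: 0.0598
grip_force: 0.0
time_s: 34.0
ee_pos: [0.64, 0.02, 0.4095]
eef_rot: [-3.142, 0.002, -0.0]
force: [-0.2, 0.2, -0.3]
grip_width: 0.0602
grip_force: 0.0
```

View pics/final.png

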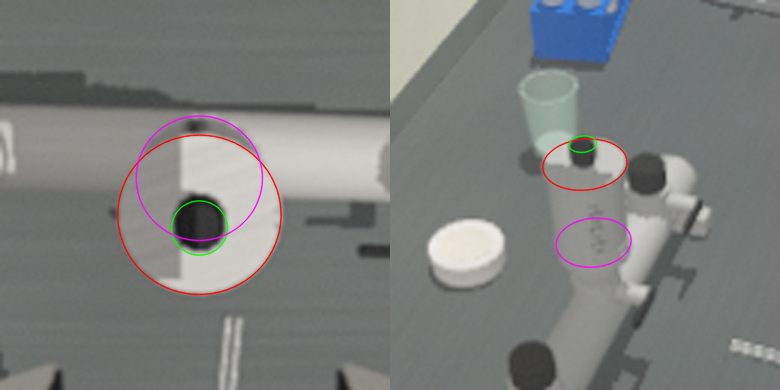

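The lid's disc and knob match the predicted seated circles in both views (wrist (199,214), side (585,164)). The stack is upright and home.

```bash
python3 -c "
from station import ctrl
print(ctrl.hand_in())"
```

```text
the job is handed in; nothing more can be done
None
```

The base, filter plate, funnel and lid are stacked on the uncapped nozzle, each set down and let go in order, with pictures confirming each fit, and the job is handed in at about 34 s; `hand_in()` printed no verdict.

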